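# Clamp a circuit board in the bench tester and start its test

### The arm

A 6-joint arm with a two-finger parallel gripper is mounted at the origin on a cart in front of the work surface, level with it; the furniture and walls round the work are solid. World frame = base frame: x ahead of the robot, y to its left, z up, the work surface at z = 0. Lengths are in m, angles in degrees, forces in N, time in s.
With the tool pointing down it reaches from about 0.25 to 0.725 m from the base axis. Payload 9.7 kg.
Tool frame: the origin (TCP) lies midway between the tips of the shut fingers; the grasp point (between the pads) lies 19 mm behind it; z points along the fingers, y is the line along which they close (so a half turn about z gives the same grasp; the last joint's range is limited). The gripper opens to 85 mm and grips with 20 to 120 N. Pads are 22 mm wide; open, the fingers measure 114 mm over their backs; the gripper's body (76 mm by 85 mm) begins 54 mm behind the grasp point. The pads swing forward as they close: fully open they stand 13 mm farther back than shut.
Start: joints at [75.057, 4.979, 10.078, 95.1, 0, 90], TCP at [0.142, 0.531, 0.231] pointing down, gripper open.
Joint ranges: [-179.16, 179.16], [-48.56, 103.87], [-65.8, 70.77], [-126.05, 130.52], [-82.76, 87.17], [-180, 180]. Speed limits (degrees/s): [127.2, 127.2, 147.25, 180, 180, 180].

### API

Orientations are given as [roll, pitch, yaw] about the fixed x, y, z axes, in that order (R = Rz(yaw) Ry(pitch) Rx(roll)).
In Python, from workcell import bot gives the robot as it stands. The module is installed in compiled form; this text tells all that it offers.
- The arm moves only by the tool send_rows, never from a script. Its argument "moves" is one flat list of numbers, 7 for each row, row after row: the shift along the world's x, y, z normalised to -1 to 1, where 1 is 0.025 m, then the turn, a rotation vector about the world's x, y, z normalised to -1 to 1, where 1 is 0.15 rad, then the closure, from -1 (fully open) to 1 (shut), so that 0 is half open. A call has 1 to 8 rows; each row shifts and turns the commanded pose from where the row before left it; what a row does not reach is not made up. A row lasts 1/8 s, in which the tool goes at most 62.5 mm and 10.7 degrees, less where a joint would pass 70% of its speed; a pose out of reach is approached as far as the arm can. A call with a number of a shift or a turn outside -1 to 1 is refused whole. A call with a gripper value outside its range is refused whole. The fingers move at their own pace and stop on an object; "squeeze" is the grip in N (left out, the last holds). Time passes only in rows, so rows that do not move let the fingers close. It gives the time, the measured TCP pose, the force, the opening and the grip force at its end, in the units of the state.
- bot.get_obs(): the state, without advancing time (a new reading comes with each control period).
- bot.camera(name): name is "scene" or "side" or "wrist"; returns a dict with "color" (400x640x3 uint8, red, green, blue), "camera_matrix" (3x3 intrinsics, pixels), "D" ([k1, k2, p1, p2, k3] as OpenCV has them; the pictures are not rectified), "R" (3x3) and "t" (3): a world point X has camera coordinates R X + t. Camera axes: x right, y down, z forward; pixel columns grow to the right and rows downward; lengths in m; the calibration is good to about 2 mm. A picture is of the moment at which its call begins. There is no depth.
- bot.job_done(): hands the job in; it is judged then, once.
Trained networks look in the newest picture that a camera, given by its name, has taken for a name from the list of things; names that differ only in an ending like _2 or _b are one class to them, and where a whole thing is asked for, a point or a joint stands for the part that bears it (a point fixed in the world has none). Each returns a list of dicts, best first, with "p" (0 to 1); they miss things now and then, are a little off and sometimes report something else, mostly with a low value. They report only what shows in the picture. A call takes as long as a camera call. They do not tell look-alikes from the thing itself.
- bot.boxes_of(camera, query): "extent" ([left, top, right, bottom] in pixels, round what is visible of it).
- bot.trace(camera, query): "region" (400x640 bool, what is visible of it) and "extent" ([left, top, right, bottom] in pixels, round what is visible of it).
- bot.landmark_of(camera, query): "pixel" ([column, row] in pixels: a listed point, or the origin of a listed thing).
The state is a dict: "time": time; "q": joint angles; "qd": joint speeds; "joint_efforts": joint torques, N m; "ee_pos": TCP position; "tcp_rot": TCP orientation; "wrist_force": force on the tool from outside, world axes, zero at the start; "torque": the same for the moment, N m; "opening": finger opening in m; "grasp_force": force on a finger pad.
Only numpy, scipy, OpenCV 4.12 (cv2) and the standard library are available. Lean on these libraries where they do the work, as an engineer would, in place of code of your own. Each camera call takes 0.05 s, during which the arm holds its last target. There are 200 camera calls.

### The job

Run the test on the circuit board that lies in the bench tester: with the tips of the closed fingers push the sprung clear lid down (a ribbed pad near its front edge is meant for this) until the catch holds it shut by itself, then tip the power rocker over to on by pressing its raised end, and then press the large round start button fully in and let it come back out. Keep to that order, leave the small square abort button alone, pick nothing up, and do not shift the other things on the bench.

Things in the scene. Friction and masses are not known exactly. Their poses are not given: they have to be found in the camera images.
- tester: Bench tester, grey housing fixed to the bench, 200 (x) x 310 (y) mm, flat top 58 mm high. Origin: centre of its underside. x to its back (hinge), y left, z up. Left of y = 0: nest and lid. Right: aluminium control deck with one row at y = -0.098, from back to front: power rocker x = +0.052, start button x = -0.022, abort button x = -0.075. The lamps do nothing
- lid (a joint): Lid angle, rad: 0 shut, 0.69 to 0.80 at the start. Black frame with clear window, 180 mm from hinge to front edge, 118 wide, 12 thick, hinged at its back. A spring opens it whenever it is let go uncaught. Pushing at the pad takes about 1 N at first, 5 N when nearly shut, 10 N at 0.07 to 0.05, where it meets the catch; it is caught below 0.007, stops at 0, and rests caught at 0.007
- press_pad (a point): Centre of the face of the ribbed grey pad (36 x 46 mm) where the lid is pushed: 140 mm from the hinge line along the lid, 7.5 mm above the lid's mid-plane (the hinge line lies in that plane); 85.5 mm above the bench when shut. Moves with the lid on an arc about lid_hinge. Its z is the lid's outward normal, leaning to the tester's +x by the lid angle
- lid_hinge (a point): Middle of the lid's hinge line (along the tester's y), 78 mm above the bench, at x = +0.084, y = +0.058 of the tester; axes as the tester's
- catch (a joint): Angle, rad, of the sprung steel catch: a small upright hook with a black tab at the front of the tester, before the middle of the lid's front edge, top 103 mm above the bench, all in front of the tester's x = -0.098 (y = +0.058). 0 at rest and when hooked over the lid's striker bar; the closing lid pushes it aside (about 0.12) and it snaps back by itself
- rocker (a joint): Angle of the power rocker, rad: 0 off (near end, toward the tester's front, stands up; start), 0.4 on (near end pressed in). Snaps over at 0.2 and stays at either end; about 5 N at the raised end. Black V-shaped paddle 42 (x) x 22 (y) mm in a bezel 54 x 30 mm, 4 mm high; the half that is pressed in lies level, its face 64 mm above the bench
- rocker_raised_end (a point): Point on the face of the rocker's near half, 15 mm from the rocker's middle toward the tester's front; 70 mm above the bench when off, 64 mm when on
- start (a joint): Travel of the round start button, m: 0 out, 0.006 fully in. Springs back; fully in takes 5 N
- start_top (a point): Centre of the top of the large round start button (grey, 30 mm diameter, in a black collar 46 mm in diameter and 70 mm above the bench); 80 mm above the bench when out; pressed straight down
- abort (a joint): Travel of the small square abort button, m: 0 out, 0.005 fully in; not to be pressed
- abort_top (a point): Centre of the top of the small square abort button (grey, 17 mm square), 72 mm above the bench
- board: The green circuit board, 80 x 104 mm, 4 mm thick (7 mm with its parts), loose in the nest of the tester under the lid, centred at y = +0.058 of the tester, top 62 mm above the bench; origin at the centre of its underside; stays in the nest
- esd_brush: Bystander: black brush, 21 x 151 x 12 mm, lying in front of the tester; origin under its centre
- tweezers: Bystander: steel tweezers, 12 x 123 x 9 mm, lying at the front right of the tester; origin under their centre
- kapton_tape: Bystander: flat amber tape roll, 62 mm diameter, 12 mm high, left of the tester; origin under its centre
- flux_bottle: Bystander: small dropper bottle, 34 mm diameter, 96 mm tall, left of the tester; origin under its centre
- board_stack: Bystander: stack of circuit boards in a rail frame, 106 x 106 x 118 mm, right of the tester; origin under its centre
- solder_reel: Bystander: solder reel, 56 mm diameter, 36 mm high, standing behind the tester's right; origin under its centre
- cutters: Bystander: red-handled side cutters, 36 x 119 x 11 mm, lying in front of the tester; origin under their centre
Not all that is in view belongs to the job. There is more than one size of the board; the job needs the largest.

How it is judged (in metres and radians):
On the way, in this order (a step that is already met when the one before it is completed fails the run):
1. the lid is shut and held by the catch with nothing touching it (value of joint lid below 0.035 rad and value of joint catch below 0.08 rad and contact force between the fingers and tester below 0.2 N), for 0.2 s.
2. the power rocker is tipped to on (value of joint rocker above 0.33 rad and value of joint lid below 0.035 rad), for 0.1 s.
3. the round start button is pressed in (all of step 2 and value of joint start above 0.0048 m), for 0.05 s.
At the end, for the whole second after the job is handed in: lid shut and held by its catch (angle below 0.035 rad), rocker on (over 0.33 rad), start and abort buttons out (travel under 1.5 mm), board still in the nest (all of step 2 and value of joint catch below 0.08 rad and value of joint each of start, abort below 0.0015 m and distance between board and tester below 0.1 m); the robot touches nothing.
It fails at once if power switched on while the lid is not shut (value of joint rocker above 0.2 rad and value of joint lid above 0.06 rad).
It fails at once if start pressed before the lid is shut and the power on (value of joint start above 0.003 m and (value of joint rocker below 0.2 rad or value of joint lid above 0.06 rad)).
It fails at once if abort button pressed (value of joint abort above 0.003 m).
It fails at once if the board lifted or taken out of the nest (distance of board from where it was at the start of the episode above 0.015 m).
It fails at once if a bystander shifted or picked up (distance of any of esd_brush, tweezers, kapton_tape, flux_bottle, cutters, board_stack, solder_reel from where it was at the start of the episode above 0.02 m).
It also fails if it takes over 48 s, if anything falls off the work surface, if the arm or the gripper's body presses on something with over 40 N, if the wrist force passes 120 N, or if a joint passes its speed limit or range.

## Working session

There is one attempt and no reset: what is moved stays moved. The work goes in short steps, Python scripts to look and compute and a tool call to move; the robot and the scene stay as the last step left them, time stands still between calls to the robot, and variables do not carry over. Pictures are saved under pics/ and viewed, at most 10 in all, crops included, and the job is handed in when it is done.

Besides the shell and the picture viewer there is one more tool, called as a command line: name --argument value ..., lists and objects as JSON in quotes. send_rows: Moves the arm, as the interface text tells. Its arguments: {"type":"object","properties":{"moves":{"type":"array"},"squeeze":{"type":"number"}},"required":["moves"]}

```bash
mkdir -p pics; cat > h.py <<'E'
import numpy as np, cv2
from workcell import bot
def ray(c,px):
    u=cv2.undistortPoints(np.array([[px]],float),c["camera_matrix"],np.array(c["D"],float))[0,0]
    R=np.array(c["R"]);t=np.array(c["t"])
    return -R.T@t, R.T@np.array([u[0],u[1],1.])
def onz(c,px,z):
    o,d=ray(c,px); return o+d*(z-o[2])/d[2]
def proj(c,X):
    return cv2.projectPoints(np.array(X,float).reshape(-1,3),cv2.Rodrigues(np.array(c["R"]))[0],np.array(c["t"],float),c["camera_matrix"],np.array(c["D"],float))[0][:,0]
E
python3 - <<'E'
from h import *
Z=dict(tester=0,rocker_raised_end=.07,start_top=.08,abort_top=.072,lid_hinge=.078,press_pad=.16,board=.055)
ims=[]
for n in("scene","side"):
    c=bot.camera(n); ims.append(c["color"][:,:,::-1]); cv2.imwrite(f"pics/{n}0.png",ims[-1])
    for k,z in Z.items():
        for r in bot.landmark_of(n,k)[:2]: print(n,k,np.round(r["pixel"]),round(r["p"],2),onz(c,r["pixel"],z).round(3))
print(bot.get_obs())
E
```

```text
scene tester [343. 305.] 0.63 [ 0.457 -0.255  0.   ]
scene tester [329. 244.] 0.56 [ 0.551 -0.051  0.   ]
scene rocker_raised_end [372. 228.] 0.68 [ 0.611 -0.139  0.07 ]
scene start_top [352. 234.] 0.62 [ 0.548 -0.151  0.08 ]
scene start_top [337. 198.] 0.53 [0.617 0.016 0.08 ]
scene abort_top [333. 248.] 0.38 [ 0.49  -0.165  0.072]
scene lid_hinge [336. 197.] 0.88 [0.619 0.025 0.078]
scene press_pad [306. 174.] 0.78 [0.537 0.029 0.16 ]
scene board [313. 211.] 0.66 [0.554 0.025 0.055]
scene board [293. 186.] 0.56 [0.582 0.185 0.055]
side tester [320. 202.] 0.8 [ 0.557 -0.049  0.   ]
side tester [386. 231.] 0.42 [0.38 0.   0.  ]
side rocker_raised_end [276. 190.] 0.71 [0.643 0.018 0.07 ]
side rocker_raised_end [309. 158.] 0.53 [ 0.613 -0.129  0.07 ]
side abort_top [351. 159.] 0.48 [ 0.509 -0.156  0.072]
side lid_hinge [277. 187.] 0.68 [0.641 0.016 0.078]
side press_pad [326. 158.] 0.98 [ 0.532 -0.016  0.16 ]
side board [226. 300.] 0.97 [0.612 0.315 0.055]
side board [314. 200.] 0.77 [0.553 0.006 0.055]
{'time': 0.8, 'q': array([ 7.50559285e+01,  4.97724029e+00,  1.00793576e+01,  9.51002661e+01,
       -9.34467185e-04,  9.00009341e+01]), 'qd': array([-0.02142791,  0.08436659,  0.11914928, -0.06052941, -0.04761313,
        0.02956899]), 'joint_efforts': array([ 1.83753189e-03, -5.20043778e+01,  4.64844918e+01,  1.05743919e-03,
        9.61325952e-06, -2.38200857e-05]), 'ee_pos': array([0.14183522, 0.53139259, 0.23131033]), 'tcp_rot': array([1.79998149e+02, 9.34437003e-04, 1.65054994e+02]), 'wrist_force': array([ 0.89075114, -0.04203475,  0.20743322]), 'torque': array([-0.00467567,  0.05544222,  0.02461506]), 'grasp_force': 0.0, 'opening': 0.08570346297218151}
```

View pics/scene0.png

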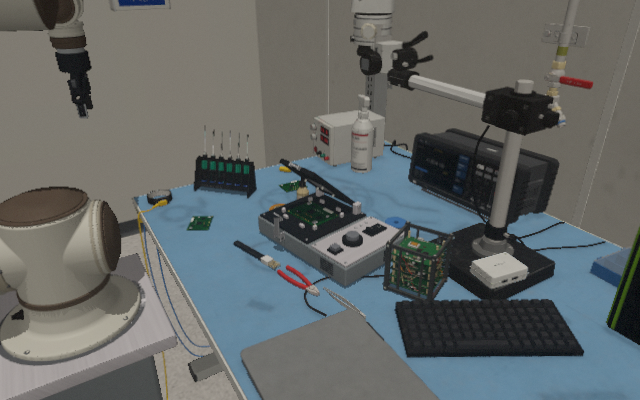

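View pics/side0.png

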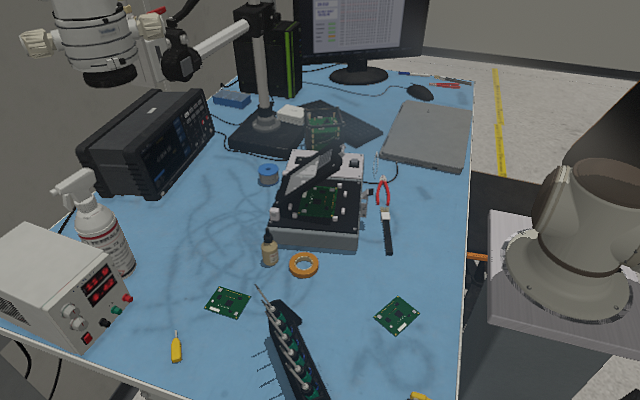

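Scene picture: the tester sits around (335,235) with its lid open (pad about (306,174)). The control row runs from the rocker (375,230) to start (352,237) and abort (335,248). In the side view the tester is at (320,200). Loose boards elsewhere at (200,222) and (290,186) are not the one in the nest. Next I'll fit the tester pose and lid angle, and check them with an overlay.

```bash
cat > fit.py <<'E'
from h import *
from scipy.optimize import least_squares
def pts(p):
    x,y,w,a=p; ca,sa=np.cos(a),np.sin(a)
    L=dict(tester=[0,0,0],rocker_raised_end=[.037,-.098,.07],start_top=[-.022,-.098,.08],abort_top=[-.075,-.098,.072],lid_hinge=[.084,.058,.078],
     press_pad=[.084-.14*ca+.0075*sa,.058,.078+.14*sa+.0075*ca],board=[0,.058,.055])
    R=np.array([[np.cos(w),-np.sin(w),0],[np.sin(w),np.cos(w),0],[0,0,1]])
    return {k:R@v+[x,y,0] for k,v in L.items()},R
E
python3 - <<'E'
from fit import *
C={n:bot.camera(n) for n in("scene","side")}; p0=[.555,-.05,.2,.75]
obs=[]
for n in C:
    for k,X in pts(p0)[0].items():
        if k=="board":continue
        for r in bot.landmark_of(n,k):
            e=np.linalg.norm(proj(C[n],X)[0]-r["pixel"])
            if e<20: obs.append((n,k,r["pixel"]));break
f=lambda p:np.concatenate([proj(C[n],pts(p)[0][k])[0]-q for n,k,q in obs])
s=least_squares(f,p0,loss="soft_l1",f_scale=1.5)
P,R=pts(s.x);np.save("p.npy",s.x)
print(s.x.round(4)); [print(o[0],o[1],e.round(1)) for o,e in zip(obs,f(s.x).reshape(-1,2))]
for k in P:print(k,P[k].round(4))
out=[]
for n,(cx,cy) in dict(scene=(333,225),side=(318,190)).items():
    im=C[n]["color"][:,:,::-1].copy(); x0,y0=cx-80,cy-60
    im=cv2.resize(im[y0:y0+120,x0:x0+160],None,fx=5,fy=5,interpolation=cv2.INTER_CUBIC)
    for X in P.values():
        u=(proj(C[n],X)[0]-[x0-.5,y0-.5])*5; cv2.circle(im,tuple(int(a) for a in u),4,(0,0,255),1)
    box=np.array([[a,b,.058] for a,b in((.1,.155),(.1,-.155),(-.1,-.155),(-.1,.155))])@R.T+[s.x[0],s.x[1],0]
    u=((proj(C[n],box)-[x0-.5,y0-.5])*5).astype(int); cv2.polylines(im,[u],True,(0,255,255),1)
    cv2.imwrite(f"pics/{n}1.png",im)
E
```

```text
[ 0.5538 -0.0485  0.2465  0.766 ]
scene tester [0.4 0.1]
scene rocker_raised_end [-1.1 -6.1]
scene start_top [ 0.2 -1.1]
scene abort_top [-0.5  0.9]
scene lid_hinge [-1.   0.5]
scene press_pad [0.2 1.3]
side tester [-0.7 -2.1]
side rocker_raised_end [-0.2  0.3]
side abort_top [ 2.6 -3.2]
side press_pad [-1.3  0.1]
tester [ 0.5538 -0.0485  0.    ]
rocker_raised_end [ 0.6136 -0.1345  0.07  ]
start_top [ 0.5564 -0.1489  0.08  ]
abort_top [ 0.505  -0.1619  0.072 ]
lid_hinge [0.6211 0.0282 0.078 ]
press_pad [0.5283 0.0049 0.1805]
board [0.5397 0.0077 0.055 ]
```

View pics/scene1.png

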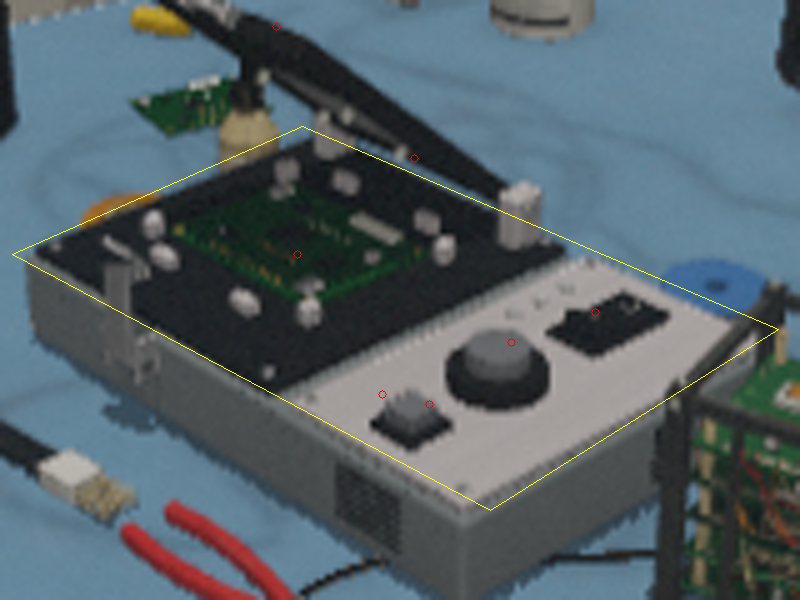

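View pics/side1.png

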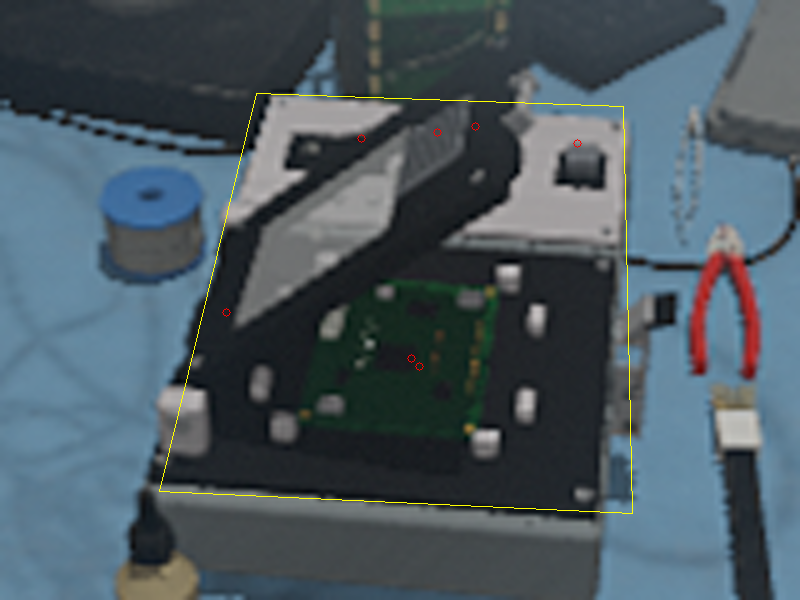

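The overlay shows the fitted yaw is a few degrees too large. I'll refit using edges I can read off: housing top corners, the start top at crop (502,344), and the abort top at (408,400) scene and (583,155) side.

```bash
python3 - <<'E'
from fit import *
C={n:bot.camera(n) for n in("scene","side")}; p0=[.555,-.05,.2,.75]
off=dict(scene=(252.5,164.5),side=(237.5,129.5))
FL,FR,BR,BL=[-.1,.155,.058],[-.1,-.155,.058],[.1,-.155,.058],[.1,.155,.058]
O=[("scene",FL,29,263),("scene",FR,466,517),("scene",BR,757,345),("scene","start_top",501,345),("scene","abort_top",408,400),
("side",FR,622,113),("side",BR,260,96),("side",FL,600,521),("side",BL,152,498),("side","abort_top",583,155),("side","press_pad",434,138)]
def loc(p,k):
    P,R=pts(p); return P[k] if isinstance(k,str) else R@k+[p[0],p[1],0]
f=lambda p:np.concatenate([proj(C[n],loc(p,k))[0]-np.array([u/5+off[n][0],v/5+off[n][1]]) for n,k,u,v in O])
s=least_squares(f,p0,loss="soft_l1",f_scale=1.5);np.save("p.npy",s.x)
print(s.x.round(4)); [print(o[0],o[1],e.round(1)) for o,e in zip(O,f(s.x).reshape(-1,2))]
P,R=pts(s.x)
for k in P:print(k,P[k].round(4))
for a in(.7,.5,.3,.15,.05,0,-.02):print(a,pts([*s.x[:3],a])[0]["press_pad"].round(4))
for n in("board_stack","flux_bottle"):
  for c in C:
    for r in bot.landmark_of(c,n)[:1]:print(n,c,onz(C[c],r["pixel"],0).round(3))
E
```

```text
[ 0.5533 -0.0449  0.2113  0.7584]
scene [-0.1, 0.155, 0.058] [-3.1 -3.6]
scene [-0.1, -0.155, 0.058] [ 0.6 -1.7]
scene [0.1, -0.155, 0.058] [ 2.8 -2.3]
scene start_top [-0.5 -0.8]
scene abort_top [1.1 0.4]
side [-0.1, -0.155, 0.058] [2.2 0.3]
side [0.1, -0.155, 0.058] [ 1.  -0.4]
side [-0.1, 0.155, 0.058] [3.7 0.8]
side [0.1, 0.155, 0.058] [-1.3 -1.4]
side abort_top [ 0.1 -0.9]
side press_pad [-0.2  0.3]
tester [ 0.5533 -0.0449  0.    ]
rocker_raised_end [ 0.6101 -0.1329  0.07  ]
start_top [ 0.5524 -0.1453  0.08  ]
abort_top [ 0.5005 -0.1564  0.072 ]
lid_hinge [0.6233 0.0295 0.078 ]
press_pad [0.529  0.0092 0.1797]
board [0.5411 0.0118 0.055 ]
0.7 [0.5233 0.008  0.1739]
0.5 [0.5067 0.0045 0.1517]
0.3 [0.4947 0.0019 0.1265]
0.15 [0.489  0.0007 0.1063]
0.05 [4.869e-01 2.000e-04 9.250e-02]
0 [4.864e-01 1.000e-04 8.550e-02]
-0.02 [4.863e-01 1.000e-04 8.270e-02]
board_stack scene [ 0.616 -0.279  0.   ]
board_stack side [ 0.633 -0.29   0.   ]
flux_bottle scene [0.601 0.167 0.   ]
flux_bottle side [0.598 0.166 0.   ]
```

send_rows --moves '[0.3,-0.5,1,0,0,0.5,1,0.5,-1,1,0,0,0.5,1]' --squeeze 20

```text
time: 2.05
ee_pos: [0.1617, 0.4937, 0.2813]
tcp_rot: [-179.9, -0.0, 173.8]
wrist_force: [0.2, 0.3, -0.2]
opening: 0.0515
grasp_force: 0.0
```

```bash
python3 -c "
from h import *
o=bot.get_obs();print(o['q'],o['ee_pos'],o['tcp_rot'],o['time'])"
```

```text
[7.18615410e+01 2.27456266e+00 1.28643544e+01 1.00655595e+02
 4.52441137e-04 7.80135524e+01] [0.16172864 0.4936942  0.28129754] [-1.79935725e+02 -1.41086875e-02  1.73847980e+02] 2.05
```

send_rows --moves '[0.64,-1,0,0,0,0.3,1,0.64,-1,0,0,0,0.3,1,0.64,-1,0,0,0,0.3,1,0.64,-1,0,0,0,0.3,1,0.64,-1,0,0,0,0.3,1,0.64,-1,0,0,0,0.3,1,0.64,-1,0,0,0,0.3,1,0.64,-1,0,0,0,0,1]'

```text
time: 3.05
ee_pos: [0.2902, 0.293, 0.2814]
tcp_rot: [180.0, 0.0, -168.3]
wrist_force: [-0.3, 1.4, -0.6]
opening: 0.0001
grasp_force: 0.0
```

send_rows --moves '[0.64,-1,0,0,0,0,1,0.64,-1,0,0,0,0,1,0.64,-1,0,0,0,0,1,0.64,-1,0,0,0,0,1,0.64,-1,0,0,0,0,1,0.64,-1,0,0,0,0,1,0.64,-1,0,0,0,0,1,0.64,-1,0,0,0,0,1]'

```text
time: 4.05
ee_pos: [0.4183, 0.093, 0.2814]
tcp_rot: [180.0, 0.0, -168.3]
wrist_force: [-0.3, -0.1, -0.4]
opening: -0.0001
grasp_force: 0.0
```

send_rows --moves '[0.64,-1,0,0,0,0,1,0.64,-1,0,0,0,0,1,0.64,-1,0,0,0,0,1,0.64,-1,0,0,0,0,1,0,0,0,0,0,0,1]'

```text
time: 4.68
ee_pos: [0.4823, -0.0073, 0.2808]
tcp_rot: [180.0, -0.0, -168.4]
wrist_force: [-0.5, -0.4, -0.4]
opening: 0.0002
grasp_force: 0.0
```

```bash
python3 - <<'E'
from fit import *
p=np.load("p.npy");c=bot.camera("wrist");P,R=pts(p)
im=c["color"][:,:,::-1].copy()
for k,X in P.items():
    u=proj(c,X)[0]; cv2.circle(im,tuple(int(a) for a in u),4,(0,0,255),1)
    print(k,u.round(),[(np.round(r["pixel"]),round(r["p"],2),onz(c,r["pixel"],X[2]).round(4)) for r in bot.landmark_of("wrist",k)[:1]])
cv2.imwrite("pics/w1.png",im);print(bot.get_obs()["q"])
E
```

```text
tester [285. 210.] []
rocker_raised_end [191. 262.] []
start_top [181. 214.] [(array([179., 216.]), 0.82, array([ 0.5552, -0.1464,  0.08  ]))]
abort_top [177. 162.] [(array([175., 163.]), 0.55, array([ 0.5022, -0.1583,  0.072 ]))]
lid_hinge [332. 303.] []
press_pad [335. 265.] [(array([331., 263.]), 0.64, array([0.5275, 0.0062, 0.1797]))]
board [332. 225.] [(array([330., 225.]), 0.85, array([0.5416, 0.0098, 0.055 ]))]
[-6.61729234e-01 -2.96874508e+00  7.67146496e+00  1.00617412e+02
  1.94392690e-03 -1.24164684e+01]
```

View pics/w1.png

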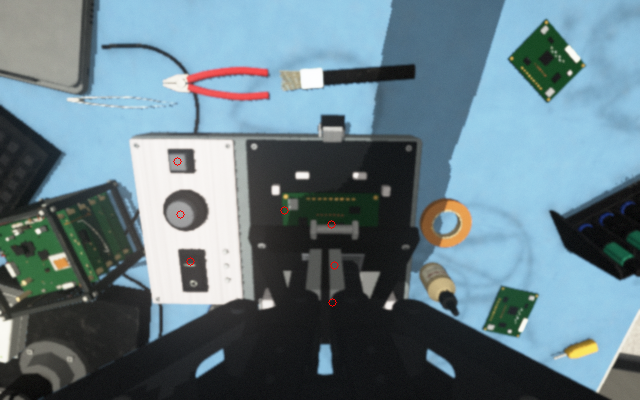

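Wrist picture: rocker (193,270), start (180,214), abort (178,162) and pad (331,263), all within about 3 mm of the model. Going over the pad now.

send_rows --moves '[0.95,0.27,0,0,0,0,1,0.95,0.27,0,0,0,0,1,0,0,-0.9,0,0,0,1,0,0,-0.9,0,0,0,1,0,0,-0.9,0,0,0,1,-0.1,0,-0.5,0,0,0,1]'

```text
time: 5.82
ee_pos: [0.5263, 0.0077, 0.2002]
tcp_rot: [180.0, -0.1, -168.3]
wrist_force: [0.5, -0.1, 0.7]
opening: -0.0
grasp_force: 0.0
```

send_rows --moves '[-0.15,0,-0.5,0,0,0,1,-0.2,0,-0.5,0,0,0,1,-0.3,-0.06,-0.5,0,0,0,1,-0.3,-0.06,-0.5,0,0,0,1,0,0,0,0,0,0,1]'

```text
time: 6.45
ee_pos: [0.5026, 0.0044, 0.1512]
tcp_rot: [180.0, 0.0, -168.3]
wrist_force: [-0.7, 0.4, 1.3]
opening: -0.0
grasp_force: 0.5
```

send_rows --moves '[-0.1,-0.05,-0.5,0,0,0,1,-0.2,-0.05,-0.5,0,0,0,1,-0.1,-0.04,-0.4,0,0,0,1,-0.1,-0.03,-0.4,0,0,0,1,-0.05,-0.03,-0.2,0,0,0,1,-0.03,0,-0.2,0,0,0,1,0,0,0,0,0,0,1]'

```text
time: 7.32
ee_pos: [0.4886, -0.0007, 0.0963]
tcp_rot: [-180.0, 0.0, -168.3]
wrist_force: [0.0, 1.8, 3.6]
opening: -0.0001
grasp_force: 1.7
```

Now the last centimetre, past the catch to the stop.

send_rows --moves '[-0.04,-0.02,-0.15,0,0,0,1,0,0,-0.15,0,0,0,1,0,0,-0.12,0,0,0,1,0,0,0,0,0,0,1]'

```text
time: 7.82
ee_pos: [0.4877, -0.0011, 0.0857]
tcp_rot: [-180.0, 0.0, -168.3]
wrist_force: [1.0, 2.7, 3.8]
opening: -0.0001
grasp_force: 1.8
```

send_rows --moves '[0,0,-0.06,0,0,0,1,0,0,0,0,0,0,1]'

```text
time: 8.07
ee_pos: [0.4876, -0.0011, 0.0844]
tcp_rot: [-180.0, 0.0, -168.3]
wrist_force: [0.4, 2.4, 4.9]
opening: -0.0001
grasp_force: 2.4
```

send_rows --moves '[0,0,-0.06,0,0,0,1,0,0,-0.06,0,0,0,1,0,0,0,0,0,0,1]'

```text
time: 8.45
ee_pos: [0.4875, -0.0012, 0.0816]
tcp_rot: [-180.0, 0.0, -168.3]
wrist_force: [-1.2, 2.5, 7.6]
opening: -0.0003
grasp_force: 3.6
```

```bash
python3 - <<'E'
from fit import *
ims=[]
for n,(cx,cy) in dict(scene=(325,215),side=(325,190)).items():
    im=bot.camera(n)["color"][:,:,::-1]; ims.append(cv2.resize(im[cy-55:cy+55,cx-50:cx+50],None,fx=4,fy=4,interpolation=cv2.INTER_CUBIC))
cv2.imwrite("pics/c2.png",np.hstack(ims))
E
```

```text
(no output)
```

View pics/c2.png

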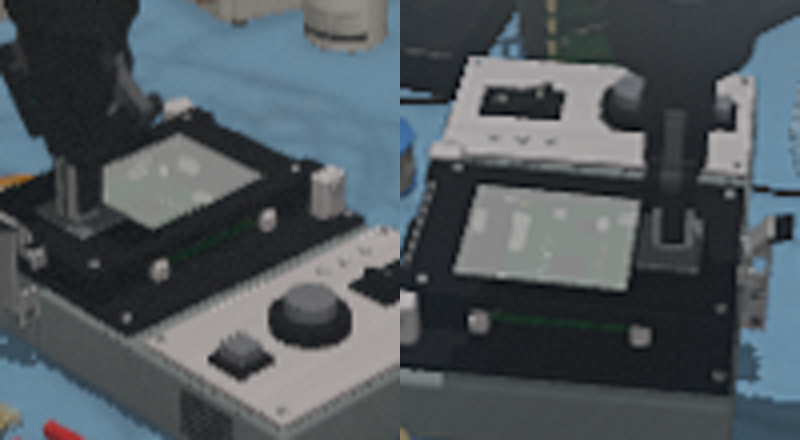

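The fingertips are on the ribbed pad (scene crop (75,215), side crop (672,250)). The lid is nearly flat but not yet under the catch, so I'll keep pressing.

send_rows --moves '[0,0,-0.08,0,0,0,1,0,0,-0.08,0,0,0,1,0,0,0,0,0,0,1]'

```text
time: 8.93
ee_pos: [0.4876, -0.0012, 0.0795]
tcp_rot: [-180.0, 0.1, -168.3]
wrist_force: [-8.2, 1.5, 22.9]
opening: 0.0001
grasp_force: 11.6
```

send_rows --moves '[0,0,-0.08,0,0,0,1,0,0,-0.08,0,0,0,1,0,0,0,0,0,0,1]'

```text
time: 9.3
ee_pos: [0.4877, -0.0012, 0.0787]
tcp_rot: [-179.9, 0.2, -168.3]
wrist_force: [-19.7, 2.6, 49.9]
opening: -0.0
grasp_force: 25.3
```

send_rows --moves '[0,0,0.3,0,0,0,1,0,0,0.5,0,0,0,1,0,0,1,0,0,0,1,0,0,1,0,0,0,1,0,0,0,0,0,0,1]'

```text
time: 9.93
ee_pos: [0.4881, -0.0014, 0.1446]
tcp_rot: [-179.9, 0.1, -168.3]
wrist_force: [-0.4, -0.7, -0.7]
opening: -0.0001
grasp_force: 0.0
```

```bash
python3 - <<'E'
from fit import *
ims=[]
for n,(cx,cy) in dict(scene=(325,215),side=(325,190)).items():
    im=bot.camera(n)["color"][:,:,::-1]; ims.append(cv2.resize(im[cy-55:cy+55,cx-50:cx+50],None,fx=4,fy=4,interpolation=cv2.INTER_CUBIC))
cv2.imwrite("pics/c3.png",np.hstack(ims))
E
```

```text
(no output)
```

View pics/c3.png

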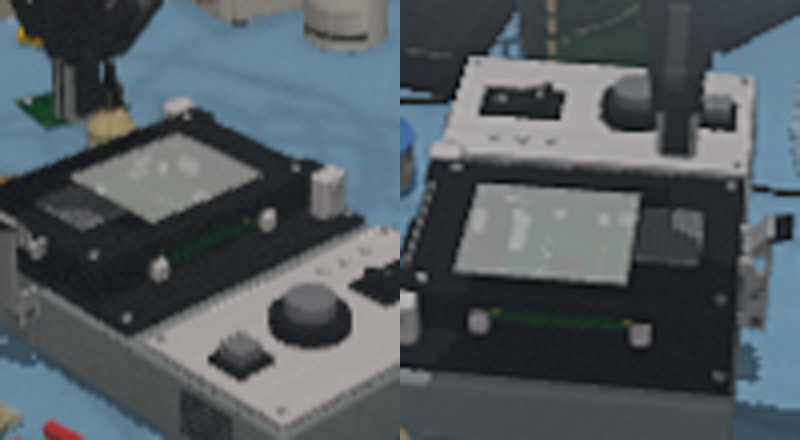

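The lid stays flat and hooked with the fingers clear (catch at side crop (760,260)). Next, one closer wrist measurement of the rocker and start button on the way there.

send_rows --moves '[0.4,-0.9,0.5,0,0,0,1,0.4,-0.9,0.5,0,0,0,1,0.4,-0.9,0,0,0,0,1,0.4,-0.9,0,0,0,0,1,0.2,-0.9,0,0,0,0,1,0,-0.9,0,0,0,0,1,0,0,0,0,0,0,1]'

```text
time: 10.9
ee_pos: [0.5319, -0.1371, 0.1666]
tcp_rot: [179.9, -0.1, -168.4]
wrist_force: [-0.2, 0.4, 0.4]
opening: -0.0001
grasp_force: 0.0
```

```bash
python3 - <<'E'
from fit import *
p=np.load("p.npy");c=bot.camera("wrist");P,R=pts(p)
im=c["color"][:,:,::-1].copy()
for k in("rocker_raised_end","start_top","abort_top"):
    X=P[k];u=proj(c,X)[0]; cv2.circle(im,tuple(int(a) for a in u),4,(0,0,255),1)
    print(k,u.round(),[(np.round(r["pixel"]),round(r["p"],2),onz(c,r["pixel"],X[2]).round(4)) for r in bot.landmark_of("wrist",k)[:2]])
cv2.imwrite("pics/w2.png",im)
E
```

```text
rocker_raised_end [310. 301.] [(array([325., 358.]), 0.36, array([ 0.6598, -0.1115,  0.07  ]))]
start_top [308. 235.] [(array([306., 233.]), 0.61, array([ 0.5513, -0.1468,  0.08  ]))]
abort_top [307. 157.] [(array([308., 158.]), 0.79, array([ 0.5006, -0.1559,  0.072 ]))]
```

View pics/w2.png

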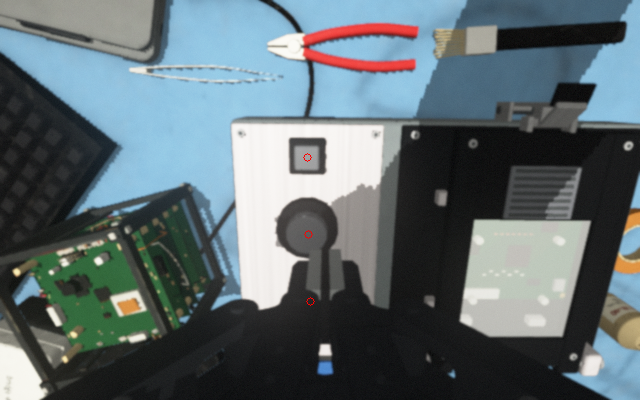

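send_rows --moves '[0.79,0.03,0,0,0,0,1,0.79,0.03,0,0,0,0,1,0.79,0.03,0,0,0,0,1,0.79,0.03,-0.4,0,0,0,1,0,0,-0.9,0,0,0,1,0,0,-0.9,0,0,0,1,0,0,-0.9,0,0,0,1,0,0,-0.4,0,0,0,1]'

```text
time: 12.1
ee_pos: [0.611, -0.1322, 0.0793]
tcp_rot: [180.0, -0.1, -168.2]
wrist_force: [0.2, -1.0, -0.4]
opening: -0.0001
grasp_force: 0.0
```

send_rows --moves '[0,0,-0.2,0,0,0,1,0,0,-0.1,0,0,0,1,0,0,0,0,0,0,1]'

```text
time: 12.48
ee_pos: [0.6118, -0.1331, 0.0738]
tcp_rot: [-180.0, 0.0, -168.3]
wrist_force: [-0.1, -0.7, 0.2]
opening: -0.0003
grasp_force: 0.0
```

send_rows --moves '[0,0,-0.12,0,0,0,1,0,0,-0.12,0,0,0,1,0,0,0,0,0,0,1]'

```text
time: 12.85
ee_pos: [0.6118, -0.1332, 0.0678]
tcp_rot: [-180.0, 0.0, -168.3]
wrist_force: [0.0, -0.2, 0.1]
opening: -0.0004
grasp_force: 0.0
```

send_rows --moves '[0,0,-0.12,0,0,0,1,0,0,-0.08,0,0,0,1,0,0,0,0,0,0,1]'

```text
time: 13.22
ee_pos: [0.6118, -0.1332, 0.064]
tcp_rot: [-180.0, 0.1, -168.3]
wrist_force: [-4.6, 1.4, 13.2]
opening: 0.0002
grasp_force: 6.7
```

send_rows --moves '[0,0,-0.06,0,0,0,1,0,0,0,0,0,0,1]'

```text
time: 13.48
ee_pos: [0.6118, -0.1332, 0.0639]
tcp_rot: [-179.9, 0.1, -168.3]
wrist_force: [-8.9, 2.5, 22.3]
opening: 0.0001
grasp_force: 11.2
```

send_rows --moves '[0,0,0.6,0,0,0,1,0,0,1,0,0,0,1,-0.8,-0.17,1,0,0,0,1,-0.8,-0.17,0,0,0,0,1,-0.8,-0.17,0,0,0,0,1,0,0,0,0,0,0,1]'

```text
time: 14.22
ee_pos: [0.551, -0.1461, 0.1261]
tcp_rot: [-180.0, 0.0, -168.3]
wrist_force: [1.0, 0.8, 0.3]
opening: 0.0004
grasp_force: 0.0
```

```bash
python3 - <<'E'
from fit import *
ims=[]
for n,(cx,cy) in dict(scene=(350,215),side=(310,170)).items():
    im=bot.camera(n)["color"][:,:,::-1]; ims.append(cv2.resize(im[cy-50:cy+50,cx-40:cx+40],None,fx=5,fy=5,interpolation=cv2.INTER_CUBIC))
cv2.imwrite("pics/c4.png",np.hstack(ims))
E
```

```text
(no output)
```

View pics/c4.png

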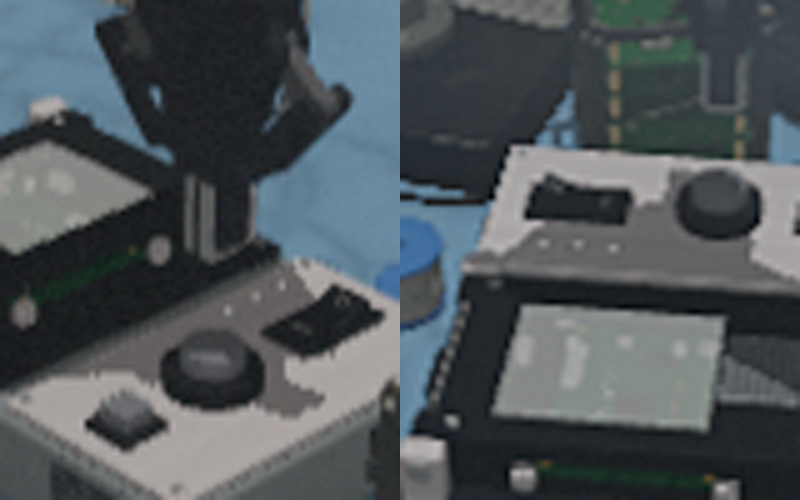

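The rocker's far end now stands up (scene crop (345,295), side crop (548,183)), so power is on. The TCP is over the start button; descending.

send_rows --moves '[0.08,-0.04,-0.8,0,0,0,1,0,0,-0.7,0,0,0,1,0,0,-0.2,0,0,0,1,0,0,-0.1,0,0,0,1,0,0,-0.1,0,0,0,1,0,0,0,0,0,0,1]'

```text
time: 15.08
ee_pos: [0.5538, -0.1469, 0.0788]
tcp_rot: [-180.0, 0.0, -168.3]
wrist_force: [0.2, 1.4, 1.9]
opening: 0.0003
grasp_force: 1.0
```

send_rows --moves '[0,0,-0.1,0,0,0,1,0,0,-0.1,0,0,0,1,0,0,0,0,0,0,1]'

```text
time: 15.45
ee_pos: [0.5539, -0.1469, 0.0741]
tcp_rot: [-180.0, 0.1, -168.3]
wrist_force: [-1.7, 1.5, 8.5]
opening: 0.0001
grasp_force: 3.8
```

send_rows --moves '[0,0,-0.1,0,0,0,1,0,0,0,0,0,0,1,0,0,0,0,0,0,1]'

```text
time: 15.82
ee_pos: [0.554, -0.147, 0.0737]
tcp_rot: [-179.9, 0.2, -168.3]
wrist_force: [-8.0, 3.9, 22.5]
opening: -0.0002
grasp_force: 11.4
```

send_rows --moves '[0,0,0.5,0,0,0,1,0,0,1,0,0,0,1,0,0,1,0,0,0,1,0,0,1,0,0,0,1,-0.5,0.5,1,0,0,0,1,0,0,0,0,0,0,1]'

```text
time: 16.58
ee_pos: [0.5415, -0.1342, 0.1852]
tcp_rot: [-179.9, 0.2, -168.3]
wrist_force: [-0.1, -0.6, 0.2]
opening: 0.0
grasp_force: 0.0
```

```bash
python3 - <<'E'
from fit import *
ims=[]
for n,(cx,cy) in dict(scene=(345,220),side=(320,175)).items():
    im=bot.camera(n)["color"][:,:,::-1]; ims.append(cv2.resize(im[cy-60:cy+60,cx-50:cx+50],None,fx=4,fy=4,interpolation=cv2.INTER_CUBIC))
cv2.imwrite("pics/c5.png",np.hstack(ims))
E
```

```text
(no output)
```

View pics/c5.png

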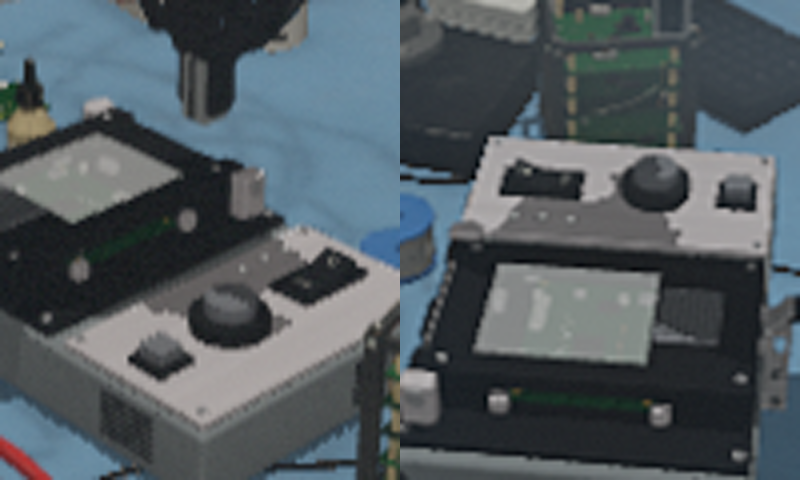

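The lid is caught, the rocker is on (scene crop (340,260)), the start button is back out (230,310), and the arm is clear.

```bash
python3 -c "
from workcell import bot
print(bot.job_done())"
```

```text
the job is handed in; nothing more can be done
None
```

The job is handed in: the lid is shut and caught, the rocker is on, the start button was pressed fully in and came back out, and nothing else was touched as far as the pictures and force readings show; the hand-in call returned no verdict.

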